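# Knock a cast ingot pendant out of its mould and hang it on display

### The arm

A 6-joint arm with a two-finger parallel gripper is mounted at the origin on the work surface. World frame = base frame: x ahead of the robot, y to its left, z up, the work surface at z = 0. Lengths are in mm, angles in rad, forces in N, time in s.
With the tool pointing down it reaches from about 275 to 750 mm from the base axis. Payload 10.2 kg.
Tool frame: the origin (TCP) lies between the finger pads; the fingertips stand 8 mm ahead of it and the grasp point (between the pads) lies 11 mm behind it; z points along the fingers, y is the line along which they close (so a half turn about z gives the same grasp; the last joint's range is limited). The gripper opens to 85 mm and grips with 20 to 120 N. Pads are 22 mm wide; open, the fingers measure 114 mm over their backs; the gripper's body (76 mm by 85 mm) begins 54 mm behind the grasp point. The pads swing forward as they close: fully open they stand 13 mm farther back than shut.
Start: joints at [0.895, 0.313, 1.498, -0, 1.331, -0.223], TCP at [229.693, 472.094, 239.294] pointing down, gripper open.
Joint ranges: [-2.94, 2.94], [-0.97, 2.17], [0.19, 2.56], [-1.23, 4.37], [0.02, 3.11], [-2.88, 2.88]. Speed limits (rad/s): [2.39, 2.39, 3.01, 3.14, 3.14, 3.14].

### API

Orientations are given as a unit quaternion [w, x, y, z].
In Python, from rig import * gives the robot as it stands.
- The arm moves only by the shell command python3 -m handwheel 'ROWS' [FORCE]. ROWS is JSON, a list that holds one entry, the list of rows, each a list of 7 numbers: the shift along the world's x, y, z in mm, then the turn, a rotation vector about the world's x, y, z in degrees, then the opening, from -1 (shut) to 1 (fully open). A call has 1 to 8 rows; each row shifts and turns the commanded pose from where the row before left it; what a row does not reach is not made up. A row lasts 1/8 s, in which the tool goes at most 62.5 mm and 10.7 degrees, less where a joint would pass 70% of its speed; a pose out of reach is approached as far as the arm can. A call is refused whole if a number of a shift passes 62.5 or a number of a turn 10.7, either way. A call with a gripper value outside its range is refused whole. The fingers move at their own pace and stop on an object; FORCE is the grip in N (left out, the last holds). Time passes only in rows, so rows that do not move let the fingers close. It gives the time, the measured TCP pose, the force, the opening and the grip force at its end, in the units of the state.
- sense(): the state, without advancing time (a new reading comes with each control period).
- capture(name): name is "side" or "top" or "wrist"; returns a dict with "image" (400x640x3 uint8, red, green, blue), "fx", "fy", "cx", "cy" (pixels), "dist_coeffs" ([k1, k2, p1, p2, k3] as OpenCV has them; the pictures are not rectified), "rvec" (rotation vector, rad) and "tvec" (3), from world to camera coordinates, as OpenCV has them; the wrist camera has in their place "hand_eye" (4x4, takes a point from camera to tool coordinates, whose origin is the TCP and whose axes are the flange's). Camera axes: x right, y down, z forward; pixel columns grow to the right and rows downward; lengths in mm; the calibration is good to about 2 mm. A picture is of the moment at which its call begins: read the wrist's pose just before it. There is no depth.
- finish_job(): hands the job in; it is judged then, once.
The state is a dict: "time_s": time; "joints": joint angles; "dq": joint speeds; "tau": joint torques, N m; "eef_pos": TCP position; "ee_rot": TCP orientation; "force": force on the tool from outside, world axes, zero at the start; "wrist_torque": the same for the moment, N m; "grip_width": opening from 0.0 (shut) to 1.0 (fully open); "grip_force": force on a finger pad.
Only numpy, scipy, OpenCV 4.12 (cv2) and the standard library are available. Lean on these libraries where they do the work, as an engineer would, in place of code of your own. Each camera call takes 0.05 s, during which the arm holds its last target. There are 200 camera calls.

### The job

The gold ingot pendant lies sunk in its steel mould: press down the knock-out lever beside the mould, without forcing it against its stop, so that the eye end of the pendant comes up, then lift the pendant out and hang it by its eye on the peg of the empty slanted easel. Leave it hanging there at rest against the board, and leave the other things on the counter as they are.

Things in the scene. Friction and masses are not known exactly. Their poses are not given: they have to be found in the camera images.
- mould: Fixed steel block 120 x 90 x 50 mm (x, y, z), open pocket in its top 79 (x) x 33 (y) mm, 8 deep, centred. Origin: centre of its underside, z up, +x the pocket's eye end. A core pin (10 mm diameter, 7 high) stands on the pocket floor at x = +23 mm, inside the pendant's eye. The pendant starts in the pocket, its top 1 mm below the rim: it cannot be gripped until raised.
- ejector: Two knock-out pins, 8 mm diameter, at the mould's x = 0, y = -9 and +9 mm; origin midway between their tops. Pressing the lever fully raises them 22 mm from the pocket floor and they stay up. The pendant then leans on them, eye end up, 30 to 42 degrees from level, its foot end still in the pocket.
- lever: Knock-out lever at the mould's -y side. Origin: its pivot, 52 mm to -y of the mould's centre and 38 mm above the counter; the pivot line runs along the mould's x. The arm, 12 mm wide, reaches 88 mm to -y from the pivot, at the start rising 0.27 rad, and swings down 0.54 rad to its stop. It needs about 5 N at the pad and stays where it is left; more than 50 N counts as forcing it.
- lever_pad (a point): Centre of the top of the black pad (28 mm along x, 26 mm along the arm, 6 mm thick) at the lever's end, where to press; starts about 61 mm above the counter, ends about 21 mm above it. The pad is sprung: it gives 1 mm per 3 N, at most 10 mm.
- pendant: Gold ingot pendant, about 150 g: a flat body 50 mm (x) x 30 mm (y) x 7 mm (z) with a round wire eye at its +x end. Origin: centre of the body's underside; +x points to the eye, z is out of the mould. Foot end at x = -25 mm. Total length 75 mm. Can be gripped across its 30 mm width.
- eye (a point): Centre of the pendant's eye (36 mm along x from the pendant's origin, at half thickness, 3.5 mm up). Bore 17 mm, outside 29 mm, wire 6 mm thick; the bore runs along the pendant's z.
- easel: The empty easel, fixed: dark wooden base 110 x 90 mm with a grey board 105 mm long, 90 mm wide, 8 mm thick, sloped 40 degrees from level. Origin: centre of its base on the counter, x away from the viewer, z up. A second easel of the same make carries another pendant.
- easel_peg: The empty easel's peg: steel, 7 mm diameter, round tip, stands 32 mm out of the board. Origin: peg root on the board's face, 66 mm above the counter; z runs out along the peg (square to the board, up and towards the robot), x up the slope of the board. The board reaches 80 mm down-slope and 25 mm up-slope of the root, 45 mm to each side.
- touchstone: Black stone slab 70 x 45 x 14 mm, loose, to be left alone. Origin: centre of its underside.
- thimble: Silver thimble, 18 mm diameter, 23 mm high, loose, to be left alone. Origin: centre of its underside.
- locket: Round gold locket, 33 mm diameter, 9.5 mm thick, loose, to be left alone. Origin: centre of its underside.
- bangle: Gold bangle lying flat, 68 mm outside, 7 mm high, loose, to be left alone. Origin: centre of its underside.
- vial: Glass vial with cork, 22 mm diameter, 63 mm high, upright, loose, to be left alone. Origin: centre of its underside.
Things that resemble listed ones, but are neither listed nor needed, are in the scene too. What is shaped like the pendant but green is not meant.

How it is judged (in metres and radians):
On the way, in this order (a step that is already met when the one before it is completed fails the run):
1. the pendant's eye end is knocked up: it leans at least 0.45 rad, its origin still within 30 mm of the mould's centre (angle between pendant's own z axis and vertical above 0.45 rad and horizontal distance between pendant and mould below 0.03 m), for 0.2 s.
2. the pendant is lifted clear of the mould, its origin more than 68 mm above the counter and no longer touching the mould (height (world z) of pendant above 0.068 m and contact force between pendant and mould below 0.05 N), for 0.1 s.
At the end, for the whole second after the job is handed in: The pendant hangs at rest on the empty easel's peg: the peg is through the eye (eye centre within 8 mm of the peg's axis along and across the slope, at most 12 mm off the board), the pendant lies against the board within 0.2 rad, body below the peg (x of eye in the frame of easel_peg between -0.008 and 0.008 m and y of eye in the frame of easel_peg between -0.008 and 0.008 m and z of eye in the frame of easel_peg between 0 and 0.012 m and angle between the z axis of pendant and the z axis of easel_peg, either way round below 0.2 rad and x of pendant in the frame of easel_peg below -0.01 m and linear speed of pendant below 0.02 m/s); the robot touches nothing.
It fails at once if the lever is forced: more than 50 N on it (contact force between anything else and lever above 50 N).
It fails at once if a bystander is pushed more than 25 mm from its place (distance of any of touchstone, thimble, locket, bangle, vial from where it was at the start of the episode above 0.025 m).
It fails at once if the thimble or the vial is tipped over (angle between any of thimble, vial's own z axis and vertical above 0.6 rad).
It also fails if it takes over 51 s, if anything falls off the work surface, if the arm or the gripper's body presses on something with over 40 N, if the wrist force passes 120 N, or if a joint passes its speed limit or range.

## Working session

There is one attempt and no reset: what is moved stays moved. The work goes in short steps, Python scripts to look and compute and a shell command to move; the robot and the scene stay as the last step left them, time stands still between calls to the robot, and variables do not carry over. Pictures are saved under pics/ and viewed, at most 10 in all, crops included, and the job is handed in when it is done.

```bash
mkdir -p pics; ls; cat > h.py <<'E'
from rig import *
import numpy as np, cv2
from scipy.spatial.transform import Rotation as R
def K(c): return np.array([[c["fx"],0,c["cx"]],[0,c["fy"],c["cy"]],[0,0,1.]]), np.array(c["dist_coeffs"],float)
def pose(c,s=None):
    if "rvec" in c:
        r=R.from_rotvec(np.ravel(c["rvec"])).as_matrix(); t=np.ravel(c["tvec"]); return r.T,-r.T@t   # cam->world
    q=s["ee_rot"]; Rt=R.from_quat([q[1],q[2],q[3],q[0]]).as_matrix(); H=np.array(c["hand_eye"])
    return Rt@H[:3,:3], Rt@H[:3,3]+np.array(s["eef_pos"])
def ray(c,uv,s=None):
    k,d=K(c); p=cv2.undistortPoints(np.array([[uv]],float),k,d).ravel(); r,o=pose(c,s)
    v=r@np.array([p[0],p[1],1]); return o,v/np.linalg.norm(v)
def onz(c,uv,z,s=None):
    o,v=ray(c,uv,s); return o+v*(z-o[2])/v[2]
def two(o1,v1,o2,v2):
    A=np.stack([v1,-v2],1); t=np.linalg.lstsq(A,o2-o1,rcond=None)[0]; a=o1+t[0]*v1;b=o2+t[1]*v2
    return (a+b)/2,np.linalg.norm(a-b)
def proj(c,P,s=None):
    k,d=K(c); r,o=pose(c,s); rv=R.from_matrix(r.T).as_rotvec()
    return cv2.projectPoints(np.array(P,float).reshape(-1,3),rv,-r.T@o,k,d)[0].reshape(-1,2)
def save(n,im): cv2.imwrite("pics/"+n+".png",im[:,:,::-1])
E
python3 - <<'E'
from h import *
import pickle
s=sense(); print({k:np.round(v,3) for k,v in s.items()})
d={}
for n in("side","top","wrist"):
    c=capture(n); d[n]=c; save(n+"0",c["image"]); print(n,np.round(pose(c,s)[1]),np.round(pose(c,s)[0][:,2],2),c["fx"])
d["s"]=s; pickle.dump(d,open("d0.pkl","wb"))
E
```

```text
pics
{'time_s': np.float64(0.0), 'joints': array([ 0.895,  0.313,  1.498, -0.   ,  1.331, -0.223]), 'dq': array([ 0.001,  0.001, -0.001, -0.002,  0.   , -0.001]), 'tau': array([ 0.0000e+00, -4.1227e+01, -2.5974e+01, -0.0000e+00,  4.0000e-03,
        0.0000e+00]), 'eef_pos': array([229.54 , 471.9  , 238.754]), 'ee_rot': array([-0.   ,  0.224,  0.974, -0.001]), 'force': array([0.14 , 0.059, 0.435]), 'wrist_torque': array([ 0.011, -0.013, -0.019]), 'grip_force': np.float64(0.0), 'grip_width': np.float64(1.0)}
side [ 474. -658.  613.] [ 0.1   0.77 -0.63] 470.4209939716866
top [ 466.   25. 1067.] [ 0.09  0.   -1.  ] 424.23390760408626
wrist [162. 505. 373.] [ 0.27 -0.13 -0.96] 309.3601785873964
```

View pics/top0.png

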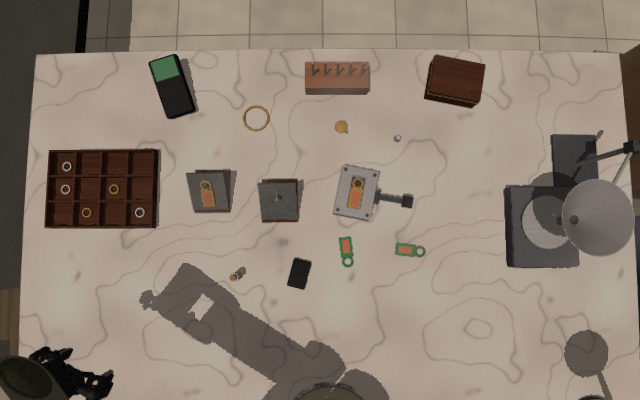

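View pics/side0.png

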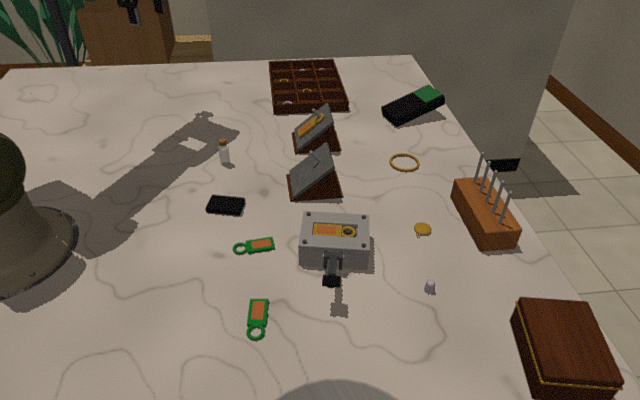

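The top view shows +x up and +y left. Here is what could be mistaken for the pendant or the easel, in top-view pixels:
- **Pendants:** gold in the mould (356,190), gold on the occupied easel (209,191), and green fakes at (347,250) and (410,250).
- **Easels:** empty at (280,200), occupied at (209,191).

I choose the pendant in the mould and the easel at (280,200). The lever pad is at (407,200). Next is a close crop to check this.

```bash
python3 - <<'E'
from h import *
import pickle
d=pickle.load(open("d0.pkl","rb"))
a=cv2.resize(d["top"]["image"][150:232,250:420],None,fx=4,fy=4,interpolation=cv2.INTER_CUBIC)
b=cv2.resize(d["side"]["image"][140:295,280:380],None,fx=1.7,fy=1.7)
b=cv2.resize(d["side"]["image"][140:295,280:380],(680//4*1,264))
out=np.zeros((600,680,3),np.uint8); out[:328]=a; 
e=cv2.resize(d["side"]["image"][142:210,280:380],None,fx=3.4,fy=3.9,interpolation=cv2.INTER_CUBIC); f=cv2.resize(d["side"]["image"][205:290,290:380],(340,270),interpolation=cv2.INTER_CUBIC)
out[330:330+e.shape[0],:340]=e; out[330:600,340:]=f
save("crop0",out)
E
```

```text
(no output)
```

View pics/crop0.png

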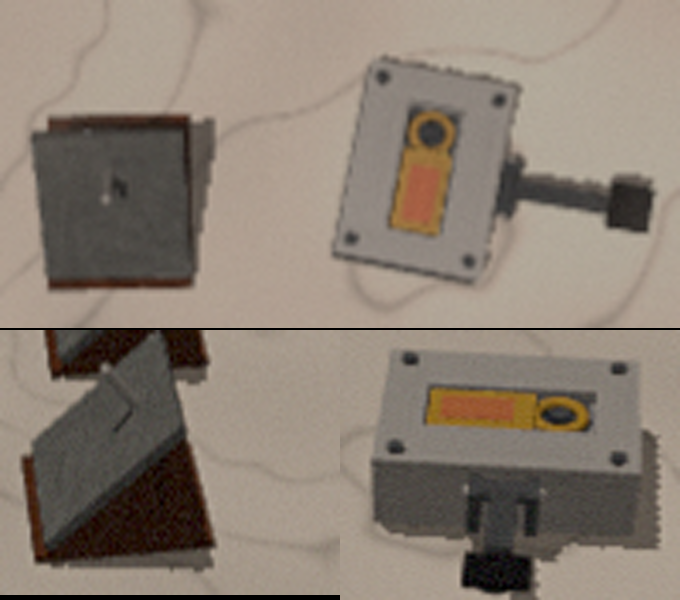

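The crop confirms the gold, eye-up (+x) pendant in the mould, the lever with its black pad, and the empty easel with its peg tip near crop (107,199). Now I turn these into positions.

```bash
python3 - <<'E'
from h import *
import pickle
d=pickle.load(open("d0.pkl","rb")); T=d["top"];S=d["side"]
t=lambda u,v:(250+u/4-.375,150+v/4-.375)
e=lambda u,v:(280+u/3.4,142+(v-330)/3.9)
f=lambda u,v:(290+(u-340)*90/340,205+(v-330)*85/270)
b=[onz(T,t(*p),50) for p in [(382,76),(498,100),(351,238),(468,261)]]
bs=[onz(S,f(*p),50) for p in [(619,368),(619,458),(410,358),(396,447)]]
print("mould",np.round(np.mean(b,0)),np.round(np.mean(bs,0)),"sides",[np.round(np.linalg.norm(b[i]-b[j])) for i,j in((0,1),(0,2))])
x=(b[0]+b[1]-b[2]-b[3]); y=(b[0]+b[2]-b[1]-b[3]); print("yaw x",np.degrees(np.arctan2(x[1],x[0])),"yaw from y",np.degrees(np.arctan2(-y[0],y[1])))
c=[onz(T,t(*p),50) for p in [(372,58),(520,88),(333,255),(477,280)]]; print(np.round(np.mean(c,0)),[np.round(np.linalg.norm(c[i]-c[j])) for i,j in((0,1),(0,2))])
print("pad top",np.round(onz(T,t(629,204),61)), "eye",np.round(onz(T,t(432,131),46)),"eye side",np.round(onz(S,f(561,413),46)))
print("tip",two(*ray(T,t(107,199)),*ray(S,e(105,370))),"root",two(*ray(T,t(119,187)),*ray(S,e(132,408))),np.round(onz(T,t(112,172),66)))
for p in [(33,132),(190,130),(190,277),(50,285)]: print("board top",np.round(onz(T,t(*p),84 if p[1]<200 else 16)))
for n,p in dict(stone=(299,273),vial=(238,272),bangle=(256,118),locket=(341,127),thimble=(397,138)).items(): print(n,np.round(onz(T,p,10)))
E
```

```text
mould [584. -66.  50.] [586. -63.  50.] sides [np.float64(72.0), np.float64(100.0)]
yaw x -11.379876873332494 yaw from y -11.749451571218241
[584. -66.  50.] [np.float64(92.0), np.float64(122.0)]
pad top [ 561. -187.   61.] eye [608. -71.  46.] eye side [609. -67.  46.]
tip (array([563.14333293, 121.98344415,  89.27812042]), np.float64(0.7605609576187724)) root (array([575.57648764, 116.82423545,  67.90353815]), np.float64(7.169915511157431)) [581. 121.  66.]
board top [603. 166.  84.]
board top [604.  74.  84.]
board top [521.  78.  16.]
board top [517. 164.  16.]
stone [388.  73.  10.]
vial [390. 224.  10.]
bangle [780. 183.  10.]
locket [755. -34.  10.]
thimble [ 726. -176.   10.]
```

```bash
python3 -m handwheel '[[[33,-44,0,0,0,1.8,-1],[33,-44,0,0,0,1.8,-1],[33,-44,0,0,0,1.8,-1],[33,-44,0,0,0,1.8,-1],[33,-44,0,0,0,1.8,-1],[33,-44,0,0,0,1.8,-1],[33,-44,0,0,0,1.8,-1],[33,-44,0,0,0,1.8,-1]]]' 40; python3 -m handwheel '[[[33,-44,5,0,0,0,-1],[20,-44,5,0,0,0,-1],[0,0,0,0,0,0,-1]]]'
python3 - <<'E'
from h import *
import pickle
s=sense(); c=capture("wrist"); c2=capture("top"); pickle.dump((s,c,c2),open("d1.pkl","wb")); save("wrist1",c["image"]); print(s["time_s"],np.round(s["eef_pos"]),np.round(s["force"],1))
print(np.round(proj(c,[(585,-65,50),(583,121,66),(563,121,90),(561,-187,61)],s)))
E
```

```text
time_s: 1.15
eef_pos: [494.5, 118.5, 239.2]
ee_rot: [-0.0, 0.1, 0.995, 0.0]
force: [1.0, 0.5, 1.4]
grip_width: -0.004
grip_force: 0.0
time_s: 1.52
eef_pos: [547.5, 29.5, 248.8]
ee_rot: [-0.0, 0.102, 0.995, -0.0]
force: [-0.0, 1.1, -1.3]
grip_width: 0.001
grip_force: 0.0
1.525 [548.  29. 249.] [-0.   1.1 -1.3]
[[248. 219.]
 [412. 190.]
 [417. 177.]
 [134. 224.]]
```

View pics/wrist1.png

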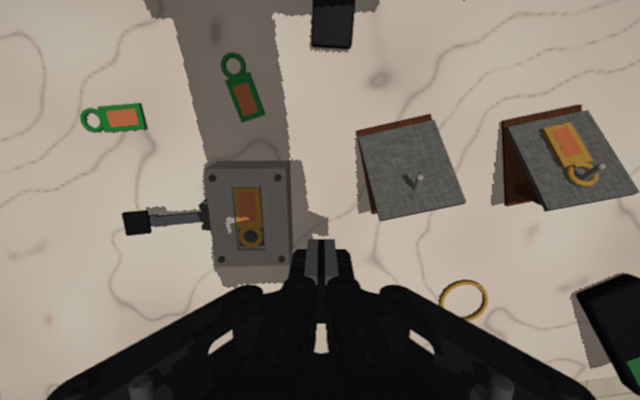

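```bash
python3 - <<'E'
from h import *
import pickle
s,c,c2=pickle.load(open("d1.pkl","rb")); T=pickle.load(open("d0.pkl","rb"))["top"]
b=[onz(c,p,50,s) for p in [(213,178),(278,178),(222,259),(282,259)]]
print("mould",np.round(np.mean(b,0),1)); x=b[2]+b[3]-b[0]-b[1]; print("yaw",np.degrees(np.arctan2(x[1],x[0])),[np.round(np.linalg.norm(b[i]-b[j])) for i,j in((0,1),(0,2))])
print("tip",np.round(onz(c,(420,177),89.5,s)),two(*ray(T,(276.4,199.4)),*ray(c,(420,177),s)))
print("root",np.round(onz(c,(411,189),66,s)),"pad",np.round(onz(c,(136,222),61,s)))
for p,z in [((380,219),82),((465,203),82),((357,133),14.5),((431,116),14.5)]: print(np.round(onz(c,p,z,s)))
# crop of easel upscaled
im=c["image"][105:230,345:475]; save("wcrop",cv2.resize(im,None,fx=4.6,fy=4.6,interpolation=cv2.INTER_CUBIC))
E
```

```text
mould [586.5 -63.8  50. ]
yaw -11.469105688441262 [np.float64(72.0), np.float64(100.0)]
tip [564. 124.  90.] (array([561.52267116, 121.46884936,  97.97653275]), np.float64(1.0098076833201237))
root [582. 120.  66.] pad [ 559. -184.   61.]
[602.  80.  82.]
[603. 168.  82.]
[519.  78.  14.]
[517. 165.  14.]
```

View pics/wcrop.png

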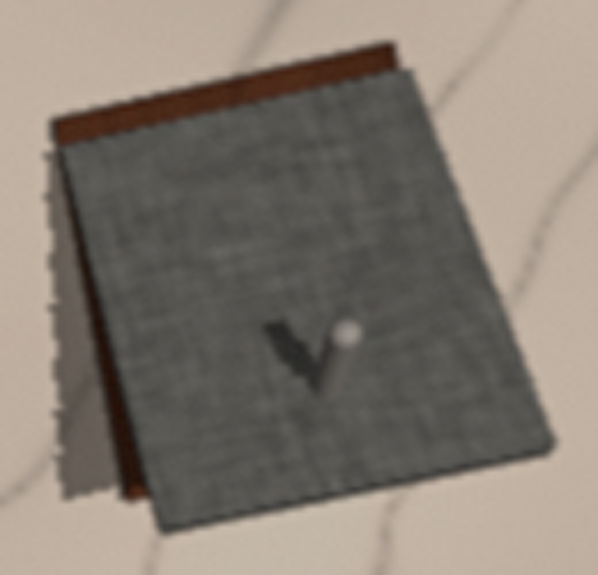

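```bash
python3 -m handwheel '[[[7,-54,-30,0,0,0,-1],[7,-54,-30,0,0,0,-1],[0,-54,-30,0,0,0,-1],[0,-54,-30,0,0,0,-1],[0,0,-28,0,0,0,-1],[0,0,-20,0,0,0,-1],[0,0,0,0,0,0,-1]]]'
```

```text
time_s: 2.5
eef_pos: [560.1, -182.3, 80.2]
ee_rot: [-0.001, 0.1, 0.995, 0.001]
force: [0.2, 0.1, -0.3]
grip_width: -0.003
grip_force: 0.0
```

```bash
python3 -m handwheel '[[[0,-3,-6,0,0,0,-1],[0,0,-6,0,0,0,-1],[0,0,-6,0,0,0,-1],[0,0,-6,0,0,0,-1],[0,0,-6,0,0,0,-1],[0,0,-6,0,0,0,-1],[0,0,0,0,0,0,-1]]]';  python3 -m handwheel '[[[0,0,-6,0,0,0,-1],[0,0,-6,0,0,0,-1],[0,0,-2,0,0,0,-1],[0,0,0,0,0,0,-1]]]'
```

```text
time_s: 3.38
eef_pos: [561.3, -187.9, 46.0]
ee_rot: [0.001, 0.101, 0.995, -0.001]
force: [0.2, -4.2, 6.2]
grip_width: -0.0
grip_force: 2.2
time_s: 3.88
eef_pos: [561.5, -186.8, 32.1]
ee_rot: [0.001, 0.101, 0.995, -0.0]
force: [0.4, 1.7, 5.8]
grip_width: 0.004
grip_force: 2.5
```

```bash
python3 -m handwheel '[[[0,0,-2,0,0,0,-1],[0,0,-2,0,0,0,-1],[0,0,0,0,0,0,-1]]]'; python3 -m handwheel '[[[0,0,-2,0,0,0,-1],[0,0,0,0,0,0,-1]]]'
```

```text
time_s: 4.25
eef_pos: [561.5, -186.7, 28.2]
ee_rot: [0.001, 0.101, 0.995, -0.0]
force: [1.4, 2.6, 6.8]
grip_width: -0.001
grip_force: 3.0
time_s: 4.5
eef_pos: [561.7, -186.6, 26.7]
ee_rot: [0.001, 0.101, 0.995, 0.0]
force: [-0.6, 3.0, 10.9]
grip_width: -0.002
grip_force: 4.8
```

Force is rising at the stop, so I press 1.5 mm more, then retreat and look.

```bash
python3 -m handwheel '[[[0,0,-1.5,0,0,0,-1],[0,0,0,0,0,0,-1],[0,0,0,0,0,0,-1]]]'; python3 -m handwheel '[[[0,0,30,0,0,0,-1],[0,0,50,0,0,0,1],[-10,40,50,0,0,0,1],[-10,40,40,0,0,0,1],[-10,40,0,0,0,0,1],[0,0,0,0,0,0,1]]]'
python3 - <<'E'
from h import *
import pickle
s=sense(); c=capture("wrist"); c2=capture("side");c3=capture("top"); pickle.dump((s,c,c2,c3),open("d2.pkl","wb"))
p=proj(c,[(586,-64,50)],s)[0]; print(p,np.round(s["eef_pos"]))
u,v=np.clip(np.round(p).astype(int),[80,75],[559,324])
f=lambda im:cv2.resize(im,None,fx=3,fy=3,interpolation=cv2.INTER_CUBIC)
A=cv2.resize(c["image"][v-75:v+75,u-80:u+80],(400,375),interpolation=cv2.INTER_CUBIC); B=cv2.resize(c2["image"][200:290,290:386],(400,375),interpolation=cv2.INTER_CUBIC)
print(u-80,v-75); save("up",np.hstack([A,B]))
E
```

```text
time_s: 4.88
eef_pos: [561.8, -186.4, 25.6]
ee_rot: [0.001, 0.101, 0.995, 0.0]
force: [-0.9, 6.3, 13.9]
grip_width: -0.001
grip_force: 6.1
time_s: 5.62
eef_pos: [530.6, -66.1, 192.6]
ee_rot: [0.0, 0.099, 0.995, 0.0]
force: [-0.2, -0.5, -0.7]
grip_width: 1.002
grip_force: 0.0
[334.56932804 238.1471871 ] [531. -66. 193.]
255 163
```

View pics/up.png

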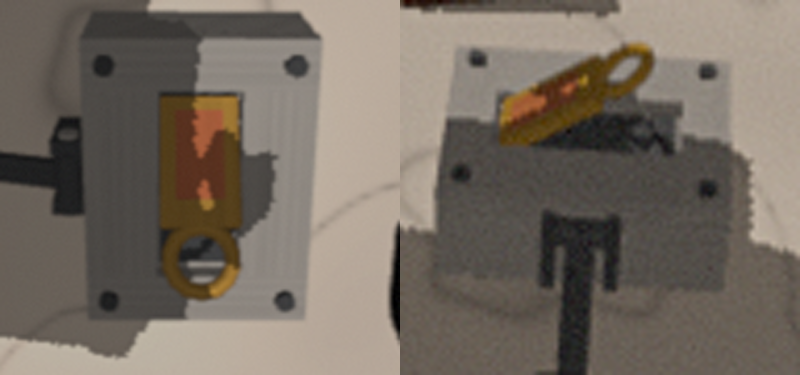

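```bash
python3 - <<'E'
from h import *
import pickle
s,c,c2,c3=pickle.load(open("d2.pkl","rb"))
P,g=two(*ray(c,(335.0,267.4),s),*ray(c2,(344.5,216.6))); print("eye",np.round(P,1),g)
F=[two(*ray(c,w,s),*ray(c2,q)) for w,q in [((255+161/2.5,163+94/2.5),(290+100/4.167,200+143/4.167)),((255+240/2.5,163+94/2.5),(290+100/4.167,200+100/4.167))]]
print("foot -y corner?",F)
a=np.radians(-11.47); M=np.array([586,-64.3,0]); ax=np.array([np.cos(a),np.sin(a),0]); ay=np.array([-ax[1],ax[0],0])
print("eye in mould",(P-M)@ax,(P-M)@ay,P[2])
E
```

```text
eye [599.9 -67.5  81.1] 0.34005847723679944
foot -y corner? [(array([546.76362652, -70.86837378,  47.85065652]), np.float64(1.5404856630930168)), (array([551.66835677, -41.746279  ,  45.98379668]), np.float64(1.6621345012510291))]
eye in mould 14.224481897753568 -0.38969127656067537 81.06464397440374
```

The pendant leans about 36.5° with its eye at (600,-67.5,81), close to the board's slope. I'll grip square to the body, 12 mm eye-ward of its centre. TCP target is (581,-63.7,66.8), and the pre-grasp is 60 mm back along the tool.

```bash
python3 -m handwheel '[[[4,2.4,-19.4,-1.8,-8.95,0,0.3],[4,2.4,-19.4,-1.8,-8.95,0,0.3],[4,2.4,-19.4,-1.8,-8.95,0,0.3],[4,2.4,-19.4,-1.8,-8.95,0,0.3],[0,0,0,0,0,0,0.3],[0,0,0,0,0,0,0.3]]]'
python3 - <<'E'
from h import *
s=sense(); q=s["ee_rot"]; m=R.from_quat([q[1],q[2],q[3],q[0]]).as_matrix(); print(np.round(m,3)); 
t=np.array([581,-63.7,66.8])-s["eef_pos"]; print("to go",t,"along tool",t@m)
E
```

```text
time_s: 6.52
eef_pos: [549.9, -55.8, 120.7]
ee_rot: [0.294, 0.092, 0.951, -0.019]
force: [-0.6, -0.7, 0.2]
grip_width: 0.648
grip_force: 0.0
[[-0.811  0.186  0.555]
 [ 0.163  0.982 -0.091]
 [-0.562  0.017 -0.827]]
to go [ 31.12200709  -7.91434667 -53.87698524] along tool [ 3.77207409 -2.89472306 62.54068902]
```

```bash
python3 -m handwheel '[[[7.8,-2,-13.5,-0.3,-2.2,0,0.3],[7.8,-2,-13.5,-1,0,0,0.3],[7.8,-2,-13.5,0,0,0,0.3],[7.8,-2,-13.5,0,0,0,0.3],[0,0,0,0,0,0,0.3]]]'
python3 - <<'E'
from h import *
s=sense(); q=s["ee_rot"]; m=R.from_quat([q[1],q[2],q[3],q[0]]).as_matrix(); print(np.round(m,3)); 
t=np.array([581,-63.7,66.8])-s["eef_pos"]; print("to go",t,"along tool",t@m, s["force"])
c=capture("wrist"); c2=capture("side"); save("pre",np.hstack([cv2.resize(c["image"][150:,160:480],(400,312)),cv2.resize(c2["image"][190:280,290:400],(400,312))]))
E
```

```text
time_s: 7.15
eef_pos: [581.3, -63.1, 66.1]
ee_rot: [0.313, 0.088, 0.945, -0.028]
force: [-0.6, -0.3, 0.4]
grip_width: 0.651
grip_force: 0.0
[[-0.788  0.184  0.587]
 [ 0.15   0.983 -0.107]
 [-0.597  0.003 -0.802]]
to go [-0.27830885 -0.60666038  0.70323614] along tool [-0.29148677 -0.64528406 -0.66232745] [-0.56387554 -0.27561077  0.37975685]
```

View pics/pre.png

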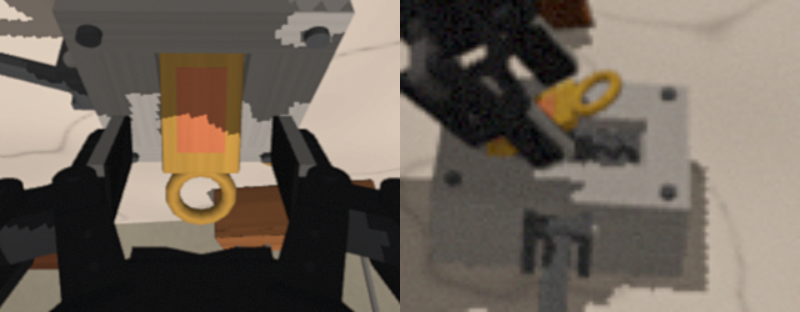

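The fingers straddle the gold body just below the eye. The body centre is at about column 201, with the fingers at 110 and 290, so it is centred. I close.

```bash
python3 -m handwheel '[[[0,0,0,0,0,0,-0.4],[0,0,0,0,0,0,-0.6],[0,0,0,0,0,0,-1],[0,0,0,0,0,0,-1],[0,0,0,0,0,0,-1]]]' 50; python3 -m handwheel '[[[0,0,4,0,0,0,-1],[0,0,10,0,0,0,-1],[0,0,15,0,0,0,-1],[0,0,25,0,0,0,-1],[0,0,25,0,0,0,-1],[0,0,0,0,0,0,-1]]]'
```

```text
time_s: 7.88
eef_pos: [580.4, -62.8, 66.4]
ee_rot: [0.314, 0.088, 0.945, -0.028]
force: [-1.5, 1.8, 6.4]
grip_width: 0.335
grip_force: 50.6
time_s: 8.62
eef_pos: [580.6, -63.1, 146.1]
ee_rot: [0.314, 0.088, 0.945, -0.029]
force: [-0.3, 0.5, -1.5]
grip_width: 0.334
grip_force: 50.0
```

```bash
cat >> h.py <<'E'
def tgt(s):
    q=s["ee_rot"]; m=R.from_quat([q[1],q[2],q[3],q[0]]).as_matrix(); c,n=np.cos(np.radians(40)),np.sin(np.radians(40))
    G=np.array([[-c,0,n],[0,1,0],[-n,0,-c]]); return m,np.degrees(R.from_matrix(G@m.T).as_rotvec())
E
python3 -c "
from h import *
print(tgt(sense())[1])"
```

```text
[-0.3806127  -3.17963138 10.64633593]
```

```bash
python3 -m handwheel '[[[-15,46,-5,0,-0.8,2.7,-1],[-15,46,-5,0,-0.8,2.7,-1],[-15,46,-5,0,-0.8,2.7,-1],[-15,46,-5,-0.4,-0.8,2.6,-1],[0,0,0,0,0,0,-1],[0,0,0,0,0,0,-1]]]'
python3 - <<'E'
from h import *
import pickle
s=sense(); print(s["time_s"],np.round(s["eef_pos"],1),s["grip_width"],tgt(s)[1])
D={n:capture(n) for n in("wrist","side","top")}; D["s"]=s; pickle.dump(D,open("d3.pkl","wb"))
W=D["wrist"];S=D["side"];T=D["top"]
e=np.array(s["eef_pos"])+[18.4,0,15.4]
print([np.round(proj(c,[e,(583,122.5,66),(562.5,122.5,90.5)],s)) for c in (W,S,T)])
u=proj(S,[e])[0].astype(int); print("side org",u-50)
A=cv2.resize(W["image"][160:360,220:420],(400,400)); B=cv2.resize(S["image"][u[1]-50:u[1]+50,u[0]-50:u[0]+50],(400,400),interpolation=cv2.INTER_CUBIC); save("held",np.hstack([A,B]))
E
```

```text
time_s: 9.38
eef_pos: [525.5, 103.7, 125.5]
ee_rot: [0.337, 0.008, 0.942, -0.003]
force: [0.9, -0.8, -0.5]
grip_width: 0.335
grip_force: 50.0
9.375 [525.5 103.7 125.5] 0.3349579799245333 [ 0.0207522  -0.64767129  1.03699323]
[array([[323., 306.],
       [348., 216.],
       [352., 233.]]), array([[302., 135.],
       [320., 161.],
       [310., 152.]]), array([[282., 206.],
       [277., 192.],
       [276., 199.]])]
side org [251  85]
```

View pics/held.png

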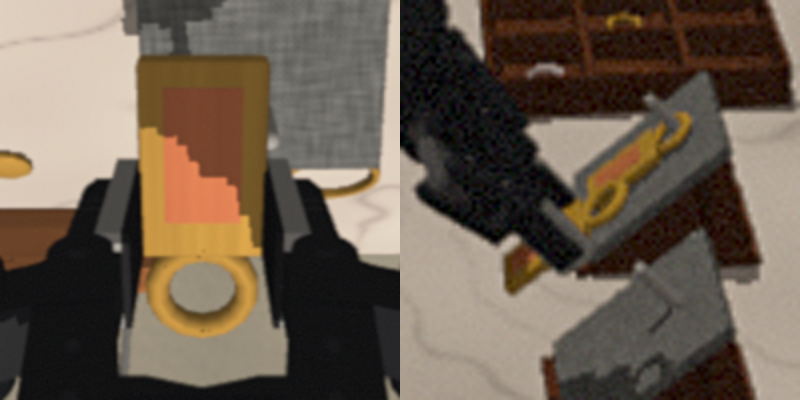

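```bash
python3 - <<'E'
from h import *
import pickle
D=pickle.load(open("d3.pkl","rb"));s=D["s"];W,S=D["wrist"],D["side"]
E_,g=two(*ray(W,(321.2,303.2),s),*ray(S,(301.7,135.2))); print("eye",E_,g,"rel",E_-s["eef_pos"])
s1,c1,_=pickle.load(open("d1.pkl","rb")); T0=pickle.load(open("d0.pkl","rb"))["top"]
n=np.array([-.643,0,.766])
for nm,w,sd in(("tip",(420,177),(310.6,151.4)),("root",(414.2,189),(317.5,160.5))):
    P,g=two(*ray(c1,w,s1),*ray(S,sd)); print(nm,P,g)
print("top tip",onz(T0,(276.4,199.4),89)," wrist1 tip",onz(c1,(420,177),89,s1),"root",onz(c1,(414.2,189),66,s1),"side tip",onz(S,(310.6,151.4),89))
m,r=tgt(s); P0=np.array([582.5,122.5,66]); d=P0+47*n-E_; print("to eye 47 out",d,r)
E
```

```text
eye [543.57947103 103.38051695 140.44821976] 2.027781312103001 rel [18.06378452 -0.36548059 14.97645826]
tip [563.36990736 123.94899708  90.14933282] 0.42177032549332005
root [579.16425017 121.72135629  69.53614889] 4.580800751782871
top tip [562.73060075 121.96882769  89.        ]  wrist1 tip [563.93993192 124.30209182  89.        ] root [582.77802095 123.07500964  66.        ] side tip [563.35567004 125.5455639   89.        ]
to eye 47 out [  8.69952897  19.11948305 -38.44621976] [ 0.0207522  -0.64767129  1.03699323]
```

```bash
python3 -m handwheel '[[[3,6.6,-13,0,-0.3,0.5,-1],[3,6.6,-13,0,-0.3,0.5,-1],[2.5,6.4,-12.4,0,0,0,-1],[0,0,0,0,0,0,-1],[0,0,0,0,0,0,-1]]]'
python3 - <<'E'
from h import *
import pickle
s=sense(); m,r=tgt(s); print(np.round(s["eef_pos"],1),r)
n=np.array([-.643,0,.766]); e=s["eef_pos"]+m@np.array([-23.5,-.3,0]); d=np.array([582.3,123,66])-e; print("eye",e,"root-eye: along n",d@n,"upslope",d@[.766,0,.643],"y",d[1])
D={k:capture(k) for k in("wrist","side")}; W,S=D["wrist"],D["side"]
u=proj(S,[e])[0].astype(int); print("side org",u-[40,40])
A=cv2.resize(W["image"][200:360,240:400],(400,400),interpolation=cv2.INTER_CUBIC); B=cv2.resize(S["image"][u[1]-40:u[1]+40,u[0]-40:u[0]+40],(400,400),interpolation=cv2.INTER_CUBIC); save("over",np.hstack([A,B]))
E
```

```text
time_s: 10.15
eef_pos: [535.5, 121.2, 95.6]
ee_rot: [0.338, -0.0, 0.941, 0.001]
force: [-0.6, 0.0, -0.8]
grip_width: 0.335
grip_force: 50.0
[535.5 121.2  95.6] [-0.09985563 -0.43816658 -0.04688678]
eye [553.65715034 120.92414852 110.53812072] root-eye: along n -52.53355280412566 upslope -6.697588778481003 y 2.075851481212183
side org [265 103]
```

View pics/over.png

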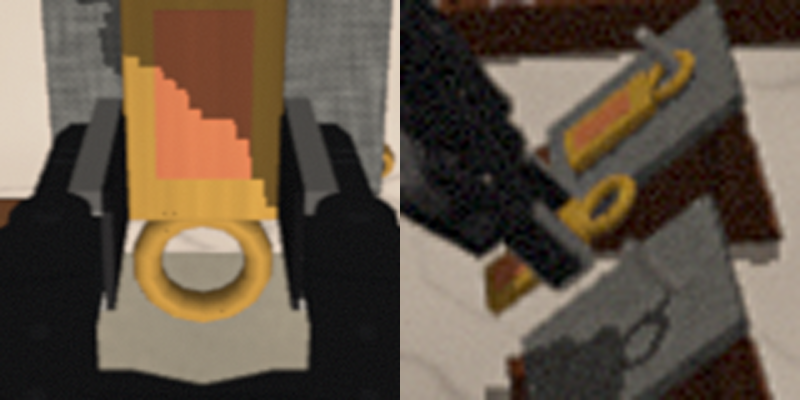

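```bash
python3 -m handwheel '[[[1.8,1,-6.4,0,-0.4,0,-1],[1.7,1,-6.3,0,0,0,-1],[0,0,0,0,0,0,-1],[0,0,0,0,0,0,-1],[0,0,0,0,0,0,-1]]]'
cat > see.py <<'E'
from h import *
import sys
s=sense(); m,r=tgt(s); print(np.round(s["eef_pos"],1),r,np.round(s["force"],1))
n=np.array([-.643,0,.766]); e=s["eef_pos"]+m@np.array([-23.5,-.3,0]); d=np.array([582.3,123,66])-e; print("root-eye: along n",d@n,"upslope",d@[.766,0,.643],"y",d[1])
if len(sys.argv)>1:
    W,S,T=[capture(k) for k in("wrist","side","top")]; k=lambda c,w:(lambda u:cv2.resize(c["image"][u[1]-w:u[1]+w,u[0]-w:u[0]+w],(390,390),interpolation=cv2.INTER_CUBIC))(proj(c,[e],s)[0].astype(int))
    save(sys.argv[1],np.hstack([k(W,60),k(S,30)]))
E
python3 see.py over2
```

```text
time_s: 10.88
eef_pos: [541.4, 124.4, 89.6]
ee_rot: [0.337, -0.0, 0.942, 0.001]
force: [0.4, -0.4, -2.0]
grip_width: 0.332
grip_force: 50.0
[541.4 124.4  89.6] [-0.08000631 -0.6716164  -0.05798569] [ 0.4 -0.4 -2. ]
root-eye: along n -44.09669350594394 upslope -7.3911879775530815 y -1.1122916335998383
```

View pics/over2.png

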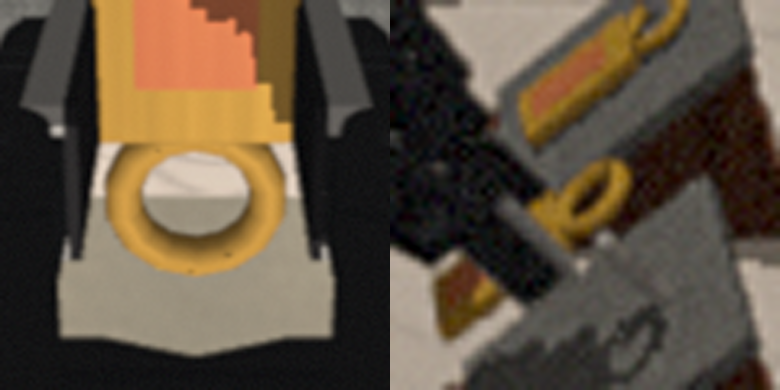

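The picture shows the eye at crop (598,197), just up-slope of the peg tip at (605,240). It still needs to come about 7 mm down-slope. The z moves fell short, so I check the joints.

```bash
python3 -c "
from h import *
s=sense();print(np.round(s['joints'],3),np.round(s['tau'],1),np.round(s['dq'],3),s['time_s'])"
```

```text
[ 0.02   0.375  2.066 -0.636  0.018 -0.919] [ -0.  -36.2 -17.9  -0.   -1.6  -0. ] [ 0.001  0.002 -0.001 -0.003  0.001  0.005] 11.025
```

Joint 5 is at its lower limit, because the tool is aligned with the forearm. A 40° tool tilt isn't reachable lower down, so I'll thread the eye at about 20–25°, which the 17 mm bore allows. First I go up and pitch back.

```bash
python3 -m handwheel '[[[-3,0,14,0,3,0,-1],[-3,0,6,0,4,0,-1],[-3,0,0,0,4,0,-1],[0,0,0,0,4,0,-1],[0,0,0,0,0,0,-1],[0,0,0,0,0,0,-1]]]'
cat > see.py <<'E'
from h import *
s=sense(); m,r=tgt(s); print(np.round(s["eef_pos"],1),np.round(r,1),np.round(s["force"],1),"j",np.round(s["joints"],2))
n=np.array([-.643,0,.766]); e=s["eef_pos"]+m@np.array([-23.5,-.3,0]); d=np.array([582.3,123,66])-e; print("eye",np.round(e,1),"root-eye: along n %.1f upslope %.1f y %.1f"%(d@n,d@[.766,0,.643],d[1]))
E
python3 see.py
```

```text
time_s: 11.78
eef_pos: [534.4, 120.5, 102.2]
ee_rot: [0.225, 0.002, 0.974, -0.007]
force: [-0.4, 0.5, -1.5]
grip_width: 0.332
grip_force: 50.0
[534.4 120.5 102.2] [  0.7 -13.9   0.5] [-0.4  0.5 -1.5] j [ 0.02  0.35  1.93 -0.06  0.41 -1.5 ]
eye [555.5 120.2 112.5] root-eye: along n -52.8 upslope -9.4 y 2.8
```

```bash
python3 -m handwheel '[[[-0.8,1.8,-4,0,0,-0.5,-1],[0,1,-4,0,0,0,-1],[0,0,-5,0,0,0,-1],[0,0,0,0,0,0,-1]]]'; python3 see.py
cat > eye.py <<'E'
from h import *
s=sense(); m,_=tgt(s); e=s["eef_pos"]+m@np.array([-23.5,-.3,0]); L=[]
for k in("side","wrist"):
    c=capture(k); p=proj(c,[e],s)[0]; h=cv2.cvtColor(c["image"],cv2.COLOR_RGB2HSV); x,y=np.round(p).astype(int); w=12 if k=="side" else 40
    g=cv2.inRange(h,(14,110,50),(32,255,255)); sub=g[y-w:y+w+1,x-w:x+w+1]
    # bore = non-gold connected region holding the centre
    _,lab,st,ce=cv2.connectedComponentsWithStats(255-sub,connectivity=4)
    print(k,"pred",np.round(p,1),[(np.round(ce[i]+[x-w,y-w],1).tolist(),int(st[i,4])) for i in range(1,len(ce)) if st[i,4]>6])
    if k=="side":
        print("\n".join("".join("#" if v else "." for v in r) for r in sub)); print("org",x-w,y-w, "peg tip/root pred",np.round(proj(c,[(563.6,123,88.2),(582.3,123,66)]),1))
E
python3 eye.py
```

```text
time_s: 12.28
eef_pos: [533.8, 123.2, 89.0]
ee_rot: [0.225, 0.006, 0.974, -0.008]
force: [0.2, -1.0, -0.7]
grip_width: 0.334
grip_force: 50.0
[533.8 123.2  89. ] [  0.6 -14.    1. ] [ 0.2 -1.  -0.7] j [ 0.03  0.38  1.93 -0.08  0.38 -1.46]
eye [554.9 122.7  99.3] root-eye: along n -43.1 upslope -0.4 y 0.3
side pred [306.5 148.1] [([307.5, 148.1], 493), ([306.2, 147.7], 9)]
....####.................
.....#...................
.........................
.........................
.........................
.........................
.........................
...........#######.......
.........#########.......
........###########......
...##########.#####......
..#########...####.......
...#######...#####.......
...######..######........
....#############........
.....##########..........
.....#########...........
......#####..............
......##.................
.........................
.........................
.........................
.........................
.........................
.........................
org 295 136 peg tip/root pred [[310.9 152.4]
 [320.  161. ]]
wrist pred [321.6 304.4] [([322.2, 315.5], 3112), ([320.8, 267.3], 284), ([320.8, 303.5], 680)]
```

The bore is measured at side (306.2,147.7) and wrist (320.8,303.5), in line with the peg axis and within about 1 mm. I descend along the peg.

```bash
python3 -m handwheel '[[[3.2,0,-3.8,0,0,0,-1],[3.2,0,-3.8,0,0,0,-1],[3.2,0,-3.8,0,0,0,-1],[0,0,0,0,0,0,-1]]]'; python3 see.py; python3 eye.py | grep pred
```

```text
time_s: 12.88
eef_pos: [543.7, 123.2, 77.8]
ee_rot: [0.225, 0.006, 0.974, -0.008]
force: [-1.0, -0.2, -0.8]
grip_width: 0.332
grip_force: 50.0
[543.7 123.2  77.8] [  0.6 -14.    1. ] [-1.  -0.2 -0.8] j [ 0.03  0.42  1.92 -0.09  0.36 -1.46]
eye [564.8 122.7  88.1] root-eye: along n -28.2 upslope -0.8 y 0.3
side pred [311.5 152.5] [([311.2, 153.2], 496), ([310.8, 152.1], 19)]
org 299 141 peg tip/root pred [[310.9 152.4]
wrist pred [321.6 304.4] [([322.3, 315.3], 3109), ([320.6, 267.4], 297), ([320.8, 303.5], 668)]
```

```bash
python3 -m handwheel '[[[3.2,0,-3.8,0,0,0,-1],[3.2,0,-3.8,0,0,0,-1],[3.2,0,-3.8,0,0,0,-1],[0,0,0,0,0,0,-1]]]'; python3 see.py; python3 -m handwheel '[[[1.6,0,-1.9,0,0,0,-1],[1,0,-1.2,0,0,0,-1],[0,0,0,0,0,0,-1],[0,0,0,0,0,0,-1]]]'; python3 see.py
python3 - <<'E'
from h import *
c=capture("wrist")["image"]; g=cv2.cvtColor(c,cv2.COLOR_RGB2GRAY)[286:322:2,300:342:2]; print("\n".join(" ".join("%3d"%v for v in r) for r in g))
E
```

```text
time_s: 13.48
eef_pos: [553.3, 123.2, 66.4]
ee_rot: [0.225, 0.006, 0.974, -0.008]
force: [0.9, 0.3, -1.1]
grip_width: 0.337
grip_force: 50.0
[553.3 123.2  66.4] [  0.6 -14.    1. ] [ 0.9  0.3 -1.1] j [ 0.03  0.45  1.9  -0.09  0.34 -1.45]
eye [574.4 122.7  76.7] root-eye: along n -13.3 upslope -0.8 y 0.3
time_s: 13.98
eef_pos: [555.8, 123.2, 63.7]
ee_rot: [0.225, 0.006, 0.974, -0.008]
force: [-0.9, -0.7, -1.3]
grip_width: 0.336
grip_force: 50.0
[555.8 123.2  63.7] [  0.6 -14.    1. ] [-0.9 -0.7 -1.3] j [ 0.03  0.46  1.89 -0.09  0.34 -1.45]
eye [576.9 122.7  74. ] root-eye: along n -9.6 upslope -1.0 y 0.3
167 164 165 160 160 165 133 106 105 105 151 169 166 164 165 168 165 162 162 164 171
107 118 130 138 147 160 122  83  84  83 130 148 154 163 166 169 165 152 143 135 125
110 128 142 155 164 169 125  81  85  81  78  73 130 160 161 163 171 176 162 147 136
133 149 151 153 166 163 123 110 107  87  67  66  71  86  98 134 158 167 176 170 154
148 164 160 147 130 112 116 105 110  89  67  69  69  67  67  74 113 152 162 171 173
157 166 163 138 107 111 121 118 111  97  70  67  68  68  70  70  68  
[... 322 characters left out ...]
  69  69  68  61  71 107 140
163 149 109  61  57  56  54  60  60  66  70  67  68  69  69  70  67  69  71 106 141
162 150 112  71  62  55  54  55  60  68  69  68  69  68  69  71  71  70  80 108 142
163 149 125  87  61  53  52  52  57  66  67  68  69  68  68  70  67  63  84  99 141
166 154 140 112  74  89  97  80  62  67  74  78  79  79  73  68  69  72 104 127 149
166 162 150 130  98  74  83  76  61  75  85  96 101 102  97  80  74  91 120 142 156
162 167 157 141 124 107  85  68  66  90 110 121 127 128 125 109  96 117 134 152 165
154 165 166 156 142 131 115  97  85 112 132 144 152 150 147 133 122 132 118 157 167
138 162 169 171 164 150 137 125 110 127 149 162 175 172 164 148 142 156 164 167 161
```

The peg passes through the bore, about 3 mm to −y of its centre. I nudge, lower a little and release.

```bash
python3 -m handwheel '[[[0.6,-1.2,-0.8,0,0,0,-1],[0.6,-1.2,-0.8,0,0,0,-1],[0,0,0,0,0,0,-1],[0,0,0,0,0,0,-1]]]'; python3 see.py; python3 -m handwheel '[[[0,0,0,0,0,0,-0.1],[0,0,0,0,0,0,0.1],[0,0,0,0,0,0,0.3],[0,0,0,0,0,0,0.3],[0,0,0,0,0,0,0.3]]]'
```

```text
time_s: 14.52
eef_pos: [557.0, 120.8, 62.1]
ee_rot: [0.225, 0.006, 0.974, -0.008]
force: [0.2, 0.1, -1.4]
grip_width: 0.333
grip_force: 50.0
[557.  120.8  62.1] [  0.6 -14.    1. ] [ 0.2  0.1 -1.4] j [ 0.02  0.47  1.89 -0.08  0.33 -1.46]
eye [578.1 120.3  72.4] root-eye: along n -7.6 upslope -0.9 y 2.7
time_s: 15.15
eef_pos: [557.1, 120.8, 62.1]
ee_rot: [0.225, 0.006, 0.974, -0.008]
force: [0.2, 0.6, -0.2]
grip_width: 0.651
grip_force: 0.0
```

```bash
python3 -m handwheel '[[[-4,0,7,0,0,0,0.3],[-8,0,14,0,0,0,0.3],[-14,0,24,0,0,0,0.3],[-20,0,36,0,0,0,0.3],[-20,0,36,0,0,0,0.3],[0,0,0,0,0,0,0.3],[0,0,0,0,0,0,0.3],[0,0,0,0,0,0,0.3]]]'
python3 - <<'E'
from h import *
s=sense(); cs={}
root=np.array([582.3,123,66]); U=np.array([.766,0,.643]); n=np.array([-.643,0,.766])
P={"eye":root-5*U+3.5*n,"body":root-41*U+7*n,"foot":root-66*U+3.5*n}
for k in("side","wrist","top"):
    c=capture(k); h=cv2.cvtColor(c["image"],cv2.COLOR_RGB2HSV); g=cv2.inRange(h,(5,110,50),(32,255,255)); p=proj(c,list(P.values())+[root],s)
    x0,y0=np.floor(p.min(0)-14).astype(int); x1,y1=np.ceil(p.max(0)+14).astype(int); sub=g[y0:y1,x0:x1]
    N,lab,st,ce=cv2.connectedComponentsWithStats(sub); print(k,"pred eye/body/foot/root",np.round(p,1).tolist(),"org",(x0,y0))
    i=1+np.argmax(st[1:,4]); cn=cv2.findContours((lab==i).astype(np.uint8),cv2.RETR_CCOMP,cv2.CHAIN_APPROX_NONE)[0]
    for q in sorted(cn,key=cv2.contourArea)[-2:]: print("  rect",cv2.minAreaRect(q+np.array([x0,y0])) , cv2.contourArea(q))
    if k!="wrist": print("\n".join("".join("#" if v else "." for v in r) for r in sub))
E
```

```text
time_s: 16.15
eef_pos: [490.9, 120.7, 178.0]
ee_rot: [0.224, 0.006, 0.974, -0.008]
force: [0.2, -0.1, -0.8]
grip_width: 0.646
grip_force: 0.0
side pred eye/body/foot/root [[317.0, 161.4], [302.5, 170.5], [294.4, 178.3], [320.0, 161.0]] org (np.int64(280), np.int64(147))
  rect ((307.52001953125, 168.3599853515625), (10.400001525878906, 36.80000305175781), 53.130104064941406) 273.0
...............##.....................................
..............###.....................................
...............###....................................
...............###....................................
...............###....................................
...............###....................................
......................................................
......................................................
........................................#.............
......................................####............
.......................................####...........
..................................##....###...........
..................................##....###...........
.
[... 3330 characters left out ...]
........#############.......
...........#############.......
............############.......
............############.......
............############.......
............############.......
............############.......
............############.......
............#####...####.......
...............................
...............................
...............................
.############..................
.############..................
...............................
...............................
...............................
...............................
...............................
...............................
...............................
...............................
```

```bash
python3 -c "
from rig import *
print(sense()['force']); print(finish_job())"
```

```text
[-0.17952839 -0.21108527  0.87751402]
the job is handed in; nothing more can be done
None
```

The job is handed in at about 16 s: the pendant was knocked up (about 14 N on the lever), lifted out and hung by its eye on the empty easel's peg. In all three cameras it lies against the board, and the robot is clear; I didn't re-measure the bystanders, and no verdict came back.

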